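# Seat the carrier plate and line up the sample jars by size

### The job

Lower the black carrier plate onto the grey metal base so that both dowel pins enter its holes and it lies fully down. Then stand the four amber jars on its four white rings, one centred on each, in order of size along the row, with the smallest at the end next to the orange block and the largest at the other end. Set the glass jars down gently without tipping any over, and leave the beaker, the white bottle and the tray of sinkers where they are.

Things in the scene. Friction and masses are not known exactly. Their poses are not given: they have to be found in the camera images.
- base: Fixed aluminium base slab on the bench, 90 x 300 x 15 mm (x, y, z); place and yaw vary. Origin: centre of underside; y along its length. Two 8 mm steel dowel pins with tapered tips at x = 0, y = +-76 mm rise 11 mm above its top (tips at 26 mm). Past its ends, at y = +-167 mm, lie an orange and a grey block (which is where varies).
- orange_block: Fixed orange plastic block 60 x 24 x 18 mm lying on the bench just past one end of the base; it marks the end where the row starts, with the smallest jar. Origin: centre of its underside.
- plate: Loose black plate 64 x 264 x 12 mm (x, y, z), 0.35 kg, flat on bench; origin: centre of underside. 10.5 mm through holes at x 0, y +-76 (fits either way round). Seated, its top is 27 mm above the bench. Mid grip tab: 12 (x) by 24 (y), top 51 mm above underside. White 47 mm rings at x 0, y +-45, +-107. Jars on them stand 10 to 20 mm apart along y, so grip jars across the row, fingers along x.
- jar1: The smallest of four loose, closed, straight-sided amber glass jars with blue lid and paper band: 28 mm diameter, 40 mm high, standing upright on the bench. Origin: centre of its underside; z up. The four differ in size only (diameters 28, 34, 40, 46 mm; heights 40, 52, 64, 76 mm); weights vary between 30 and 240 g.
- jar2: The second smallest of four loose, closed, straight-sided amber glass jars with blue lid and paper band: 34 mm diameter, 52 mm high, standing upright on the bench. Origin: centre of its underside; z up. The four differ in size only (diameters 28, 34, 40, 46 mm; heights 40, 52, 64, 76 mm); weights vary between 30 and 240 g.
- jar3: The second largest of four loose, closed, straight-sided amber glass jars with blue lid and paper band: 40 mm diameter, 64 mm high, standing upright on the bench. Origin: centre of its underside; z up. The four differ in size only (diameters 28, 34, 40, 46 mm; heights 40, 52, 64, 76 mm); weights vary between 30 and 240 g.
- jar4: The largest of four loose, closed, straight-sided amber glass jars with blue lid and paper band: 46 mm diameter, 76 mm high, standing upright on the bench. Origin: centre of its underside; z up. The four differ in size only (diameters 28, 34, 40, 46 mm; heights 40, 52, 64, 76 mm); weights vary between 30 and 240 g.
- beaker: Bystander: empty glass beaker, 72 mm diameter, 85 mm high, standing on the bench; leave alone. Origin: centre of its underside.
- white_bottle: Bystander: white plastic bottle with red cap, 60 mm diameter, 110 mm high, standing on the bench; leave alone. Origin: centre of its underside.
- sinker_tray: Bystander: cream tray 70 x 90 x 12 mm with six steel cylinders standing on it (42 mm high in all); leave alone. Origin: centre of its underside.
There are look-alikes about, which are no part of the job. What is shaped like the jar3 but green or pink is not meant.

How it is judged:
By the outcome, as a careful person would: the job done as asked, in the order asked, and still so for the second after the job is handed in, with the robot touching nothing.
It also fails if it takes over 128 s, if anything falls off the work surface, if the arm or the gripper's body presses on something with over 40 N, if the wrist force passes 120 N, or if a joint passes its speed limit or range.

### The arm

A 6-joint arm with a two-finger parallel gripper is mounted at the origin on the work surface. World frame = base frame: x ahead of the robot, y to its left, z up, the work surface at z = 0. Lengths are in m, angles in rad, forces in N, time in s.
With the tool pointing down it reaches from about 0.375 to 0.9 m from the base axis. Payload 3.1 kg.
Tool frame: the origin (TCP) lies at the very end of the fingers, on their centre line; the grasp point (between the pads) lies 19 mm behind it; z points along the fingers, y is the line along which they close (so a half turn about z gives the same grasp; the last joint's range is limited). The gripper opens to 85 mm and grips with 20 to 120 N. Pads are 22 mm wide; open, the fingers measure 114 mm over their backs; the gripper's body (76 mm by 85 mm) begins 54 mm behind the grasp point. The pads swing forward as they close: fully open they stand 13 mm farther back than shut.
Start: joints at [-1.46, 0.527, 1.433, -0, 1.181, -0.178], TCP at [0.178, -0.599, 0.198] pointing down, gripper open.
Joint ranges: [-3.08, 3.08], [-0.75, 2.2], [0.22, 2.44], [-1.43, 4.57], [0, 2.65], [-2.85, 2.85]. Speed limits (rad/s): [2.79, 2.79, 3.14, 3.14, 3.14, 3.14].

### API

Orientations are given as a unit quaternion [x, y, z, w].
In Python, from station import manip gives the robot as it stands.
- The arm moves only by the shell command python3 -m handwheel 'ROWS' [FORCE]. ROWS is JSON, a list of rows, each a list of 7 numbers: the shift along the world's x, y, z in mm, then the turn, a rotation vector about the world's x, y, z in degrees, then the opening, from 0 (shut) to 1 (fully open). A call has exactly 10 rows; each row shifts and turns the commanded pose from where the row before left it; what a row does not reach is not made up. A row lasts 1/8 s, in which the tool goes at most 62.5 mm and 10.7 degrees, less where a joint would pass 70% of its speed; a pose out of reach is approached as far as the arm can. A call is refused whole if a number of a shift passes 62.5 or a number of a turn 10.7, either way. A call with a gripper value outside its range is refused whole. The fingers move at their own pace and stop on an object; FORCE is the grip in N (left out, the last holds). Time passes only in rows, so rows that do not move let the fingers close, or fill a call up. It gives the time, the measured TCP pose, the force, the opening and the grip force at its end, in the units of the state.
- manip.sense(): the state, without advancing time (a new reading comes with each control period).
- manip.snapshot(name): name is "scene" or "top"; returns the picture (480x640x3 uint8, red, green, blue); there is no depth.
- manip.get_calibration(name): a dict with "K" (3x3 intrinsics, pixels), "rvec" (rotation vector, rad) and "tvec" (3), from world to camera coordinates, as OpenCV has them. Camera axes: x right, y down, z forward; pixel columns grow to the right and rows downward; lengths in m; the calibration is good to about 2 mm. A picture is of the moment at which its call begins. get_calibration takes no time and is no camera call.
- manip.sign_off(): hands the job in; it is judged then, once.
The state is a dict: "t": time; "q": joint angles; "qd": joint speeds; "tau": joint torques, N m; "tcp_pos": TCP position; "tool_rot": TCP orientation; "force": force on the tool from outside, world axes, zero at the start; "ft_torque": the same for the moment, N m; "finger_gap": opening from 0.0 (shut) to 1.0 (fully open); "gripper_force": force on a finger pad.
Only numpy, scipy, OpenCV 4.12 (cv2) and the standard library are available. Lean on these libraries where they do the work, as an engineer would, in place of code of your own. Each camera call takes 0.05 s, during which the arm holds its last target. There are 200 camera calls.

## Working session

There is one attempt and no reset: what is moved stays moved. The work goes in short steps, Python scripts to look and compute and a shell command to move; the robot and the scene stay as the last step left them, time stands still between calls to the robot, and variables do not carry over. Pictures are saved under pics/ and viewed, at most 14 in all, crops included, and the job is handed in when it is done.

```bash
mkdir -p pics; ls
cat > h.py <<'E'
import numpy as np, cv2
from station import manip
def cal(n):
    c=manip.get_calibration(n); return np.array(c["K"],float),np.array(c["rvec"],float),np.array(c["tvec"],float)
def snap(n,f):
    im=manip.snapshot(n); cv2.imwrite(f"pics/{f}.png",cv2.cvtColor(im,cv2.COLOR_RGB2BGR)); return im
def ray(n,uv,z):
    K,r,t=cal(n); R=cv2.Rodrigues(r)[0]; C=-R.T@t.ravel()
    d=R.T@np.linalg.inv(K)@np.array([uv[0],uv[1],1.]); return C+d*(z-C[2])/d[2]
def proj(n,p):
    K,r,t=cal(n); return cv2.projectPoints(np.array(p,float).reshape(-1,1,3),r,t,K,None)[0].reshape(-1,2)
E
python3 - <<'E'
from h import *
snap("top","top0"); snap("scene","scene0")
for n in("top","scene"):
    K,r,t=cal(n);R=cv2.Rodrigues(r)[0];print(n,K.round(1).tolist(),(-R.T@t.ravel()).round(3),R[2].round(2))
print(manip.sense())
E
```

```text
pics
top [[470.2, 0.0, 316.5], [0.0, 470.2, 243.0], [0.0, 0.0, 1.0]] [0.372 0.029 1.043] [ 0.23  0.01 -0.97]
scene [[599.5, 0.0, 316.6], [0.0, 599.5, 242.5], [0.0, 0.0, 1.0]] [1.28  0.205 0.933] [-0.61 -0.16 -0.78]
{'t': 0.1, 'q': array([-1.46048027e+00,  5.28399014e-01,  1.43375928e+00, -1.83397619e-06,
        1.18141588e+00, -1.78503626e-01]), 'qd': array([-0.00034869, -0.00183334, -0.0030178 , -0.00148196,  0.00259796,
        0.00060045]), 'tau': array([-2.71797944e-04, -4.43303239e+01, -1.78586572e+01, -1.87335263e-04,
        3.86662126e-03, -1.32556443e-05]), 'tcp_pos': array([ 0.17795981, -0.59839361,  0.19742042]), 'tool_rot': array([ 9.89590471e-01,  1.43908713e-01,  3.29247231e-05, -9.90213621e-04]), 'force': array([ 0.47828413, -0.53996176,  0.35433519]), 'ft_torque': array([ 0.02168337,  0.01923564, -0.00185032]), 'gripper_force': 0.0, 'finger_gap': 0.9985341336322844}
```

View pics/top0.png

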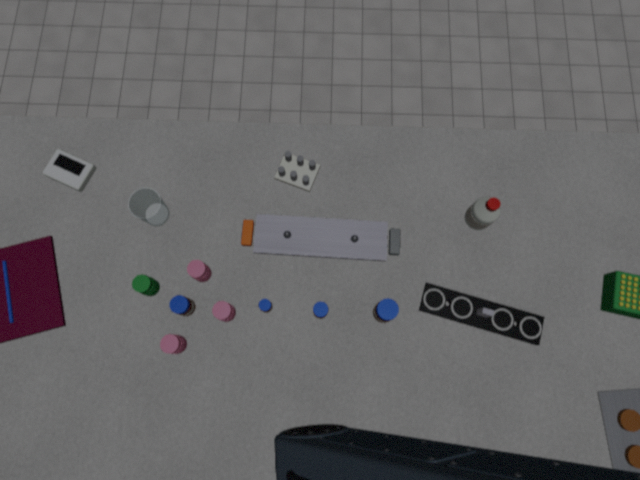

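View pics/scene0.png

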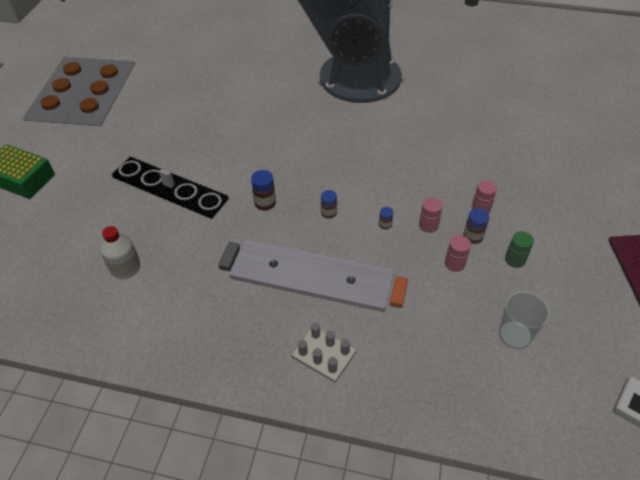

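Run:
```python
from h import *
a=cv2.imread("pics/top0.png"); s=cv2.imread("pics/scene0.png")
c=cv2.resize(a[195:360,125:405],(800,471),interpolation=cv2.INTER_CUBIC); cv2.imwrite("pics/c1.png",c)
c=cv2.resize(s[165:315,370:540],(680,600),interpolation=cv2.INTER_CUBIC); cv2.imwrite("pics/c2.png",c)
def blobs(im,f):
    hsv=cv2.cvtColor(im,cv2.COLOR_BGR2HSV); m=f(hsv).astype(np.uint8)
    n,l,st,ce=cv2.connectedComponentsWithStats(m)
    return [(ce[i].round(1).tolist(),st[i].tolist()) for i in range(1,n) if st[i,4]>25]
blue=lambda h:(abs(h[...,0].astype(int)-112)<12)&(h[...,1]>150)&(h[...,2]>60)
dark=lambda h:(h[...,2]<45)
org=lambda h:(abs(h[...,0].astype(int)-11)<7)&(h[...,1]>170)&(h[...,2]>120)
for n,im in(("top",a),("scene",s)):
    for k,f in(("blue",blue),("org",org)):
        for b in blobs(im,f): print(n,k,b)
# rough positions from top
for k,uv,z in(("j1",(265,305),.04),("j2",(321,310),.052),("j4",(388,309),.076),("j3",(181,305),.064),("pinL",(287,234.5),.026),("pinR",(354.5,238.5),.026),("org",(247.5,233),.018),
 ("r1",(434.5,298.5),.012),("r2",(462,307),.012),("r3",(502.5,320),.012),("r4",(530.5,328),.012),("tab",(485,312),.051)): print(k,ray("top",uv,z).round(4))
```

```text
top blue ([7.5, 291.7], [3, 261, 10, 62, 214])
top blue ([179.0, 304.2], [170, 296, 19, 18, 254])
top blue ([386.8, 309.3], [377, 299, 21, 21, 345])
top blue ([264.8, 304.8], [259, 300, 12, 11, 100])
top blue ([320.2, 309.3], [314, 302, 14, 15, 158])
top org ([246.7, 232.1], [242, 221, 10, 23, 192])
scene blue ([261.7, 179.3], [252, 171, 20, 21, 283])
scene blue ([328.1, 195.9], [322, 191, 14, 11, 101])
scene blue ([386.3, 211.6], [382, 208, 10, 8, 48])
scene blue ([478.6, 215.7], [470, 210, 18, 13, 155])
j1 [0.4731 0.1416 0.04  ]
j2 [0.4651 0.0223 0.052 ]
j4 [ 0.4691 -0.1145  0.076 ]
j3 [0.4654 0.3132 0.064 ]
pinL [0.6329 0.1028 0.026 ]
pinR [ 0.6283 -0.048   0.026 ]
org [0.6357 0.1926 0.018 ]
r1 [ 0.5015 -0.226   0.012 ]
r2 [ 0.4848 -0.2855  0.012 ]
r3 [ 0.4593 -0.3722  0.012 ]
r4 [ 0.444  -0.4316  0.012 ]
tab [ 0.4715 -0.3214  0.051 ]
```

View pics/c1.png

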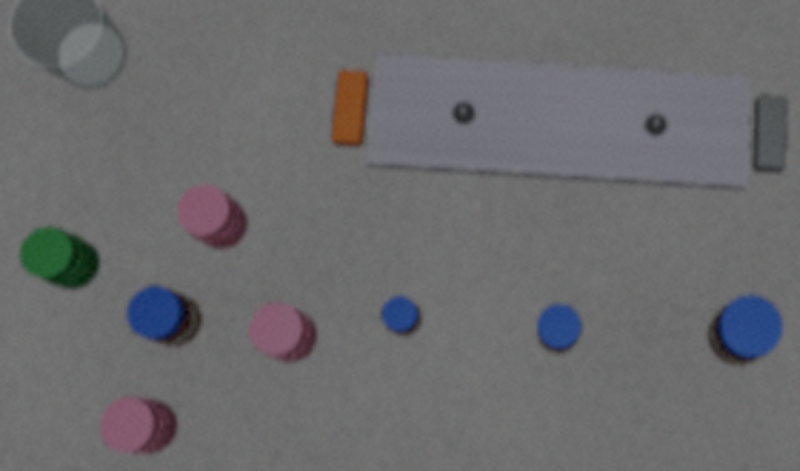

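View pics/c2.png

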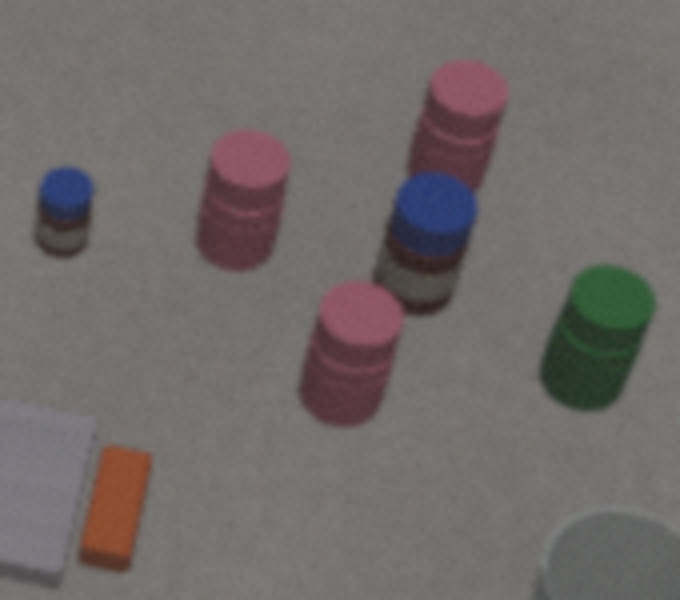

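```bash
cat >> h.py <<'E'
def cent(g,uv,r,dark):
    u,v=map(int,np.round(uv)); w=g[v-r:v+r+1,u-r:u+r+1].astype(float); bg=np.median(w)
    k=np.clip((bg-w if dark else w-bg)-12,0,None); yy,xx=np.mgrid[v-r:v+r+1,u-r:u+r+1]
    return (k*xx).sum()/k.sum(),(k*yy).sum()/k.sum()
E
python3 - <<'E'
from h import *
from scipy.optimize import least_squares
ims={n:cv2.imread(f"pics/{n}0.png") for n in("top","scene")}
g={n:cv2.cvtColor(i,cv2.COLOR_BGR2GRAY) for n,i in ims.items()}
# pins
for n,pp in(("top",[(287,234.5),(354.5,238.5)]),("scene",[(351,280),(273.5,263.5)])):
    q=[cent(g[n],p,6,True) for p in pp]; w=[ray(n,x,.0205)[:2] for x in q]
    d=w[0]-w[1]; print(n,"pins",np.round(q,1).tolist(),np.round(w,4).tolist(),"mid",((w[0]+w[1])/2).round(4),"L",np.linalg.norm(d).round(4),"yaw",np.degrees(np.arctan2(-d[0],d[1])).round(2))
    h=cv2.cvtColor(ims[n],cv2.COLOR_BGR2HSV)
    # plate: dark blob outline of rings by bright threshold
    roi=(slice(278,350),slice(412,552)) if n=="top" else (slice(150,222),slice(105,235))
    m=np.zeros_like(g[n]); m[roi]=(g[n][roi]<60)*255
    m=cv2.morphologyEx(m,cv2.MORPH_CLOSE,np.ones((3,3)))
    cs,hi=cv2.findContours(m,cv2.RETR_CCOMP,cv2.CHAIN_APPROX_NONE)
    for i,c in enumerate(cs):
        A=cv2.contourArea(c)
        if hi[0][i][3]>=0 and A>120: e=cv2.fitEllipse(c); print("  hole",np.round(e[0],1),np.round(e[1],1),A,ray(n,e[0],.012)[:2].round(4))
        elif A>800: 
            print("  outline",cv2.minAreaRect(c),ray(n,cv2.minAreaRect(c)[0],.011)[:2].round(4))
for j,t,s,z,R in(("j1",(264.8,304.8),(386.3,211.6),.04,14),("j2",(320.2,309.3),(328.1,195.9),.052,17),("j3",(179.2,304.4),(478.6,215.7),.064,20),("j4",(387,309.3),(261.7,179.3),.076,23)):
    print(j,ray("top",t,z-.001)[:2].round(4),ray("scene",s,z-.004)[:2].round(4))
E
```

```text
top pins [[286.9, 234.4], [354.0, 238.4]] [[0.6346, 0.1035], [0.6298, -0.0474]] mid [0.6322 0.0281] L 0.151 yaw -1.84
  outline ((481.83197021484375, 313.5760192871094), (125.67999267578125, 28.959999084472656), 16.260204315185547) [ 0.4719 -0.3284]
  hole [498.7 317.8] [20.  33.9] 262.5 [ 0.4638 -0.3644]
  hole [461.5 307.1] [21.3 22.7] 243.0 [ 0.4845 -0.2844]
  hole [437.6 302. ] [16.7 21.7] 144.0 [ 0.494  -0.2325]
scene pins [[350.6, 279.9], [273.1, 263.6]] [[0.6419, 0.104], [0.6369, -0.0471]] mid [0.6394 0.0284] L 0.1512 yaw -1.91
  outline ((169.2328643798828, 186.66323852539062), (116.38622283935547, 27.312240600585938), 21.938480377197266) [ 0.4801 -0.3244]
j1 [0.4737 0.1422] [0.4734 0.1428]
j2 [0.4666 0.024 ] [0.4674 0.0222]
j3 [0.4666 0.3174] [0.4672 0.3195]
j4 [ 0.4685 -0.1126] [ 0.4734 -0.1137]
```

Run:
```python
from h import *
a=cv2.imread("pics/top0.png"); s=cv2.imread("pics/scene0.png")
f=lambda im,u,v,w,h,k:cv2.resize(im[v:v+h,u:u+w],None,fx=k,fy=k,interpolation=cv2.INTER_CUBIC)
A=f(a,236,208,170,60,4.7);B=f(s,215,230,200,85,4)
o=np.zeros((282+300,800,3),np.uint8); A=A[:282,:800];o[:282,:A.shape[1]]=A; B=B[:300,:800]; o[282:282+B.shape[0],:B.shape[1]]=B
cv2.imwrite("pics/c3.png",o)
for n,c in(("top",[(0,0,0)]),):
  pass
for n,xs in(("top",(.632,.636,.640)),):
  pass
for x0 in(.632,.636,.640):
  y=np.radians(-1.87);R=np.array([[np.cos(y),-np.sin(y)],[np.sin(y),np.cos(y)]])
  P=[np.r_[np.array([x0,.028])+R@np.array(c),.015] for c in((.045,.15),(.045,-.15),(-.045,-.15),(-.045,.15))]
  print(x0,"top",proj("top",P).round(1).tolist(),"scene",proj("scene",P).round(1).tolist())
```

```text
0.632 top [[256.0, 214.0], [387.5, 222.0], [386.4, 260.7], [252.3, 252.4]] scene [[385.6, 306.5], [229.6, 272.9], [245.4, 237.3], [394.7, 267.6]]
0.636 top [[256.2, 212.3], [387.5, 220.3], [386.4, 259.0], [252.4, 250.7]] scene [[385.2, 308.3], [228.9, 274.5], [244.7, 238.8], [394.4, 269.3]]
0.64 top [[256.3, 210.6], [387.5, 218.6], [386.4, 257.2], [252.5, 249.0]] scene [[384.9, 310.2], [228.2, 276.2], [244.1, 240.3], [394.1, 271.0]]
```

View pics/c3.png

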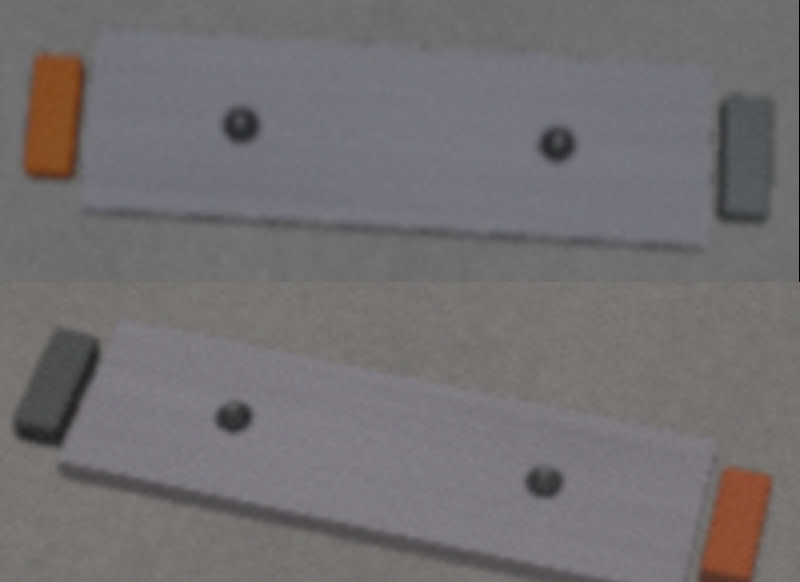

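```bash
python3 -m handwheel '[[30,27,-7,0,0,6,1],[30,27,-7,0,0,6,1],[30,27,-7,0,0,6,1],[30,27,-7,0,0,6,1],[30,27,-7,0,0,6,1],[30,27,-7,0,0,6,1],[30,27,-7,0,0,6,1],[30,27,-7,0,0,6,1],[30,27,-7,0,0,6,1],[26,27,-7,0,0,4,1]]' 40
python3 - <<'E'
from h import *
s=manip.sense();print(s["tcp_pos"].round(4),s["tool_rot"].round(4))
a=cv2.cvtColor(snap("top","top1"),cv2.COLOR_RGB2BGR); b=cv2.cvtColor(snap("scene","scene1"),cv2.COLOR_RGB2BGR)
f=lambda im,u,v:cv2.resize(im[v:v+100,u:u+160],None,fx=3.75,fy=3.75,interpolation=cv2.INTER_CUBIC)
o=np.hstack([f(a,400,260),f(b,90,110)]); cv2.imwrite("pics/c4.png",cv2.resize(o,(800,250)))
print(proj("top",s["tcp_pos"]),proj("scene",s["tcp_pos"]))
E
```

```text
t: 1.35
tcp_pos: [0.4749, -0.328, 0.1277]
tool_rot: [0.795, 0.607, -0.0, -0.0]
force: [-0.4, 0.5, 0.2]
finger_gap: 0.999
gripper_force: 0.0
[ 0.4749 -0.328   0.1277] [ 7.949e-01  6.067e-01 -0.000e+00 -3.000e-04]
[[502.0757604  306.78762936]] [[156.42427898 143.76192223]]
```

View pics/c4.png

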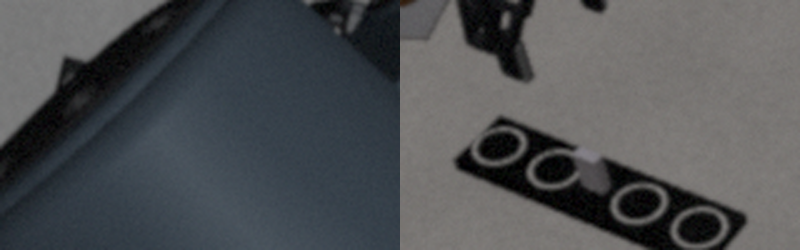

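Run:
```python
from h import *
print("tab",ray("scene",(165.6,171.2),.051).round(4))
w=np.array([ray("scene",p,.012)[:2] for p in((209.6,200.8),(185.6,191.6),(152,177.6),(129.6,168.4))]);print(w.round(4),w.mean(0).round(4))
d=w[0]-w[3];print(np.linalg.norm(d),np.degrees(np.arctan2(-d[0],d[1])))
```

```text
tab [ 0.4741 -0.3261  0.051 ]
[[ 0.5014 -0.2249]
 [ 0.4872 -0.284 ]
 [ 0.4633 -0.3711]
 [ 0.4472 -0.4311]] [ 0.4748 -0.3278]
0.21317012669307908 -14.735174286808137
```

```bash
python3 -m handwheel '[[0,0,-15,0,0,0,1],[0,0,-15,0,0,0,1],[0,0,-15,0,0,0,1],[0,0,-15,0,0,0,1],[0,0,-15,0,0,0,1],[0,0,-15,0,0,0,1],[0,0,-10,0,0,0,1],[0,0,-7,0,0,0,1],[0,0,0,0,0,0,0],[0,0,0,0,0,0,0]]' 40
python3 -m handwheel '[[0,0,0,0,0,0,0],[0,0,0,0,0,0,0],[0,0,0,0,0,0,0],[0,0,0,0,0,0,0],[0,0,0,0,0,0,0],[0,0,0,0,0,0,0],[0,0,0,0,0,0,0],[0,0,0,0,0,0,0],[0,0,0,0,0,0,0],[0,0,0,0,0,0,0]]' 60
```

```text
t: 2.7
tcp_pos: [0.4744, -0.3294, 0.0217]
tool_rot: [0.796, 0.606, 0.0, 0.0]
force: [0.1, -0.7, 0.7]
finger_gap: 0.604
gripper_force: 0.0
t: 3.95
tcp_pos: [0.474, -0.3291, 0.0213]
tool_rot: [0.796, 0.606, -0.0, -0.0]
force: [-0.7, -1.3, -0.2]
finger_gap: 0.003
gripper_force: 0.0
```

Run:
```python
from h import *
b=cv2.cvtColor(snap("scene","scene2"),cv2.COLOR_RGB2BGR)
cv2.imwrite("pics/c5.png",cv2.resize(b[110:230,85:245],(800,600),interpolation=cv2.INTER_CUBIC))
```

```text
(no output)
```

View pics/c5.png

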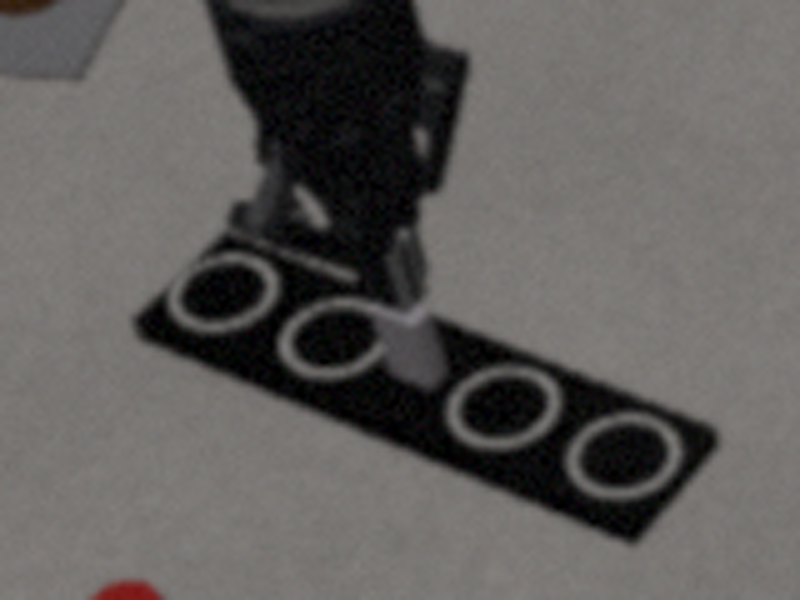

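Run:
```python
from h import *
s=manip.sense();p=s["tcp_pos"];y=np.array([.964,-.266,0]);x=np.array([.266,.964,0])
f=lambda P:((proj("scene",P)[0]-[85,110])*5).round(0)
for n,P in(("tcp",p),("grasp",p+[0,0,.019]),("body",p+[0,0,.073]),("+y40",p+y*.04+[0,0,.05]),("-y40",p-y*.04+[0,0,.05]),("x+11",p+x*.011+[0,0,.01]),("x-11",p-x*.011+[0,0,.01]),("tabtop",[.4741,-.3261,.051])): print(n,f(P))
print(s["finger_gap"],s["q"])
```

```text
tcp [411. 355.]
grasp [402. 323.]
body [374. 229.]
+y40 [325. 330.]
-y40 [445. 211.]
x+11 [427. 347.]
x-11 [386. 330.]
tabtop [403. 306.]
0.003209628788364085 [-8.00409573e-01  7.17416588e-01  1.68459067e+00 -2.22259729e-05
  7.39644400e-01 -5.30695914e-01]
```

Run:
```python
from h import *
o=[]
for n,v0 in(("scene1",75),("scene2",105)):
    b=cv2.imread(f"pics/{n}.png")[v0:v0+120,110:190]
    b=cv2.fastNlMeansDenoising(b,None,4)
    b=(255*(b/255.)**.45).astype(np.uint8); o.append(cv2.resize(b,(400,600),interpolation=cv2.INTER_CUBIC))
cv2.imwrite("pics/c6.png",np.hstack(o))
```

```text
(no output)
```

View pics/c6.png

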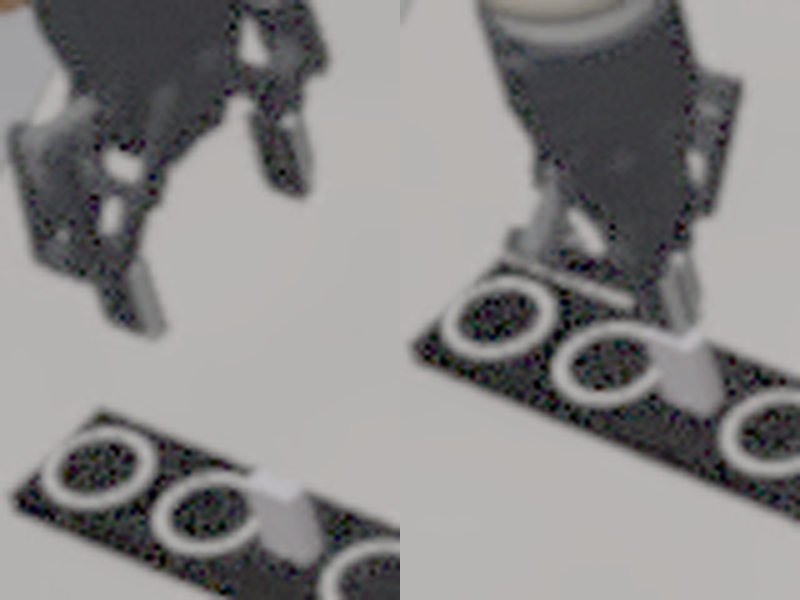

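Run:
```python
from h import *
for v in(171,172,173,174):
    a=ray("scene",(166.7,v),0);b=ray("scene",(166.7,v),.1); t=(.474-a[0])/(b[0]-a[0]);print(v,(a+t*(b-a)).round(4))
# open-tip midpoint in scene1
a=ray("scene",(153.8,127),0);b=ray("scene",(153.8,127),.3); t=(.4749-a[0])/(b[0]-a[0]);print((a+t*(b-a)).round(4))
s=manip.sense();print(s["q"].round(4),s["tcp_pos"].round(4),s["ft_torque"])
```

```text
171 [ 0.474  -0.3234  0.0521]
172 [ 0.474  -0.3241  0.049 ]
173 [ 0.474  -0.3248  0.0459]
174 [ 0.474  -0.3255  0.0429]
[ 0.4749 -0.3228  0.1718]
[-0.8004  0.7174  1.6846 -0.      0.7396 -0.5307] [ 0.474  -0.3291  0.0213] [-0.01744881 -0.00802585 -0.02139748]
```

```bash
python3 -m handwheel '[[0,0,0,0,0,0,0.6],[0,0,0,0,0,0,0.6],[0,0,0,0,0,0,0.6],[0,0,0,0,0,0,0.6],[0,0,0,0,0,0,0.6],[0,0,-5,0,0,0,0.6],[0,0,-5,0,0,0,0.6],[0,0,-5,0,0,0,0.6],[0,0,-5,0,0,0,0.6],[0,0,-3,0,0,0,0.6]]' 40
python3 -m handwheel '[[0,0,0,0,0,0,0],[0,0,0,0,0,0,0],[0,0,0,0,0,0,0],[0,0,0,0,0,0,0],[0,0,0,0,0,0,0],[0,0,0,0,0,0,0],[0,0,0,0,0,0,0],[0,0,0,0,0,0,0],[0,0,0,0,0,0,0],[0,0,0,0,0,0,0]]' 60
```

```text
t: 5.25
tcp_pos: [0.4739, -0.329, -0.0022]
tool_rot: [0.796, 0.606, -0.0, -0.0]
force: [-0.3, -0.3, 0.1]
finger_gap: 0.604
gripper_force: 0.0
t: 6.5
tcp_pos: [0.4744, -0.3294, -0.0013]
tool_rot: [0.796, 0.606, 0.0, 0.001]
force: [1.2, 0.4, 5.7]
finger_gap: 0.124
gripper_force: 60.9
```

```bash
python3 -m handwheel '[[0,0,3,0,0,0,0],[0,0,6,0,0,0,0],[0,0,12,0,0,0,0],[0,0,18,0,0,0,0],[0,0,18,0,0,0,0],[0,0,18,0,0,0,0],[0,0,18,0,0,0,0],[0,0,15,0,0,0,0],[0,0,8,0,0,0,0],[0,0,4,0,0,0,0]]' 80
python3 - <<'E'
from h import *
s=manip.sense();print(s["tcp_pos"].round(4),s["force"],s["ft_torque"],s["finger_gap"])
b=cv2.cvtColor(snap("scene","scene3"),cv2.COLOR_RGB2BGR)
b=(255*(b/255.)**.6).astype(np.uint8)
cv2.imwrite("pics/c7.png",cv2.resize(b[60:240,60:300],(800,600),interpolation=cv2.INTER_CUBIC))
E
```

```text
t: 7.75
tcp_pos: [0.474, -0.3291, 0.1189]
tool_rot: [0.796, 0.606, 0.0, 0.0]
force: [0.9, -0.6, -3.4]
finger_gap: 0.119
gripper_force: 78.1
[ 0.474  -0.3291  0.1189] [ 0.89913513 -0.59918728 -3.44704062] [-0.00077361  0.03733562 -0.01782183] 0.11915766412421551
```

View pics/c7.png

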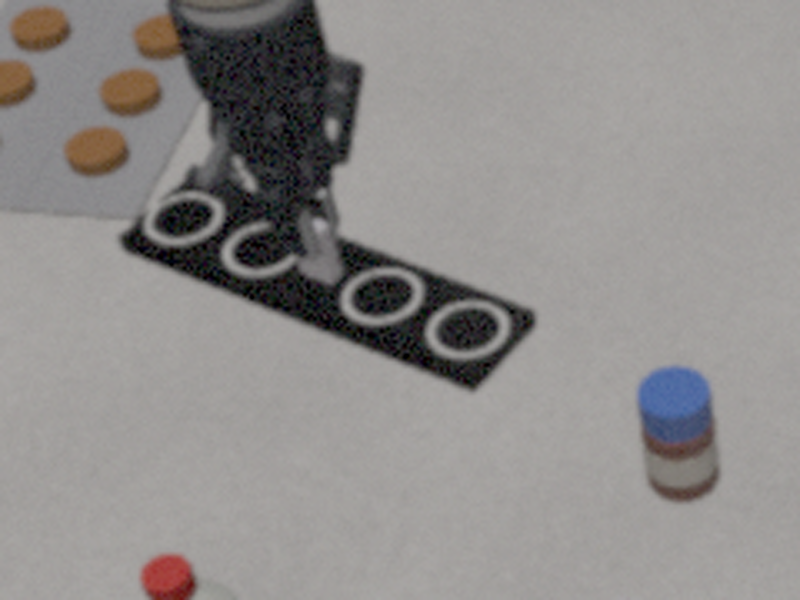

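```bash
python3 -m handwheel '[[8,18,0,0,0,1,0],[16,36,0,0,0,1.5,0],[18,40,0,0,0,1.5,0],[20,43,0,0,0,1.5,0],[20,43,0,0,0,1.5,0],[20,43,0,0,0,1.5,0],[20,43,0,0,0,1.5,0],[18,40,0,0,0,1.5,0],[14,34,0,0,0,1.2,0],[8,16,0,0,0,0.6,0]]' 80
python3 -m handwheel '[[0,0,0,0,0,0,0],[0,0,-10,0,0,0,0],[0,0,-15,0,0,0,0],[0,0,-15,0,0,0,0],[0,0,-15,0,0,0,0],[0,0,-12,0,0,0,0],[0,0,-9,0,0,0,0],[0,0,-6,0,0,0,0],[0,0,0,0,0,0,0],[0,0,0,0,0,0,0]]' 80
python3 - <<'E'
from h import *
s=manip.sense();print(s["tcp_pos"].round(4),s["force"],s["ft_torque"],s["finger_gap"])
b=cv2.cvtColor(snap("scene","scene4"),cv2.COLOR_RGB2BGR);snap("top","top4")
b=(255*(b/255.)**.6).astype(np.uint8)
cv2.imwrite("pics/c8.png",cv2.resize(b[215:335,215:415],(800,480),interpolation=cv2.INTER_CUBIC))
E
```

```text
t: 9.05
tcp_pos: [0.6354, 0.0302, 0.1173]
tool_rot: [0.719, 0.695, -0.001, -0.001]
force: [0.5, -0.5, -2.8]
finger_gap: 0.12
gripper_force: 78.2
t: 10.3
tcp_pos: [0.6365, 0.0269, 0.0368]
tool_rot: [0.72, 0.694, 0.0, 0.0]
force: [0.4, 0.3, -3.4]
finger_gap: 0.116
gripper_force: 78.3
[0.6365 0.0269 0.0368] [ 0.40709607  0.32663352 -3.40738788] [-0.02050162  0.02236908 -0.00578652] 0.11583720078614929
```

View pics/c8.png

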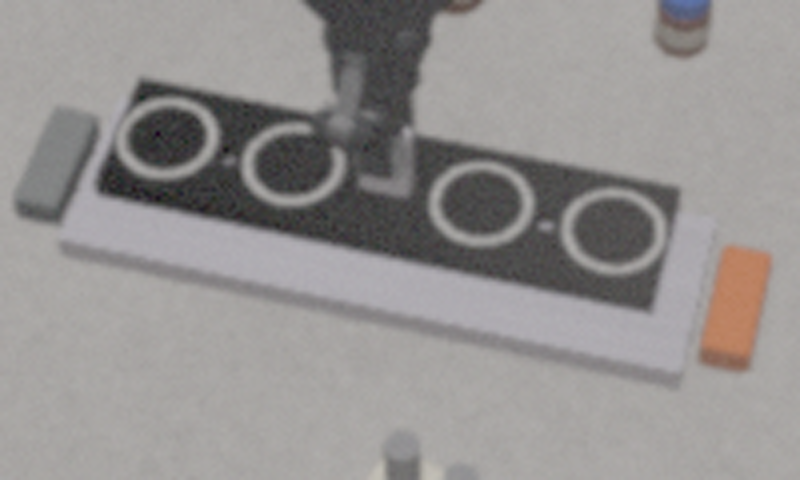

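```bash
cat > m.py <<'E'
from h import *
from scipy.optimize import least_squares
def W(x0,y0,yaw,z,c):
    c=np.array(c,float); y=np.radians(yaw);R=np.array([[np.cos(y),-np.sin(y)],[np.sin(y),np.cos(y)]]); return np.c_[c@R.T+[x0,y0],np.full(len(c),z)]
def pose(n,c,uv,z,x0):
    r=least_squares(lambda p:(proj(n,W(p[0],p[1],p[2],z,c))-uv).ravel(),x0,x_scale=[.01,.01,1]); return r.x,r.fun.round(1)
def ringc(g,uv,r=17):
    # fit ellipse to bright ring pixels round a guess
    u,v=map(int,np.round(uv)); 
    yy,xx=np.mgrid[v-r:v+r+1,u-r:u+r+1]; w=g[v-r:v+r+1,u-r:u+r+1].astype(float)
    return w,xx,yy
def sil(im,seed,lo,up):
    m=np.zeros((482,642),np.uint8); b=cv2.GaussianBlur(im,(3,3),0); cv2.floodFill(b,m,seed,0,(lo,)*3,(up,)*3,cv2.FLOODFILL_FIXED_RANGE|cv2.FLOODFILL_MASK_ONLY|(255<<8)); return m[1:-1,1:-1]
E
python3 - <<'E'
from m import *
base=[(.045,.15),(.045,-.15),(-.045,-.15),(-.045,.15)]
for n,uv in(("scene",None),("top",None)):
    b=cv2.imread(f"pics/{n}0.png"); x0=[.636,.028,-1.9]
    # edge refine: sample gradient normal to each projected top edge
    gb=b.astype(float).mean(2)+ (b[...,0].astype(float)-b[...,2])*3; gb=cv2.GaussianBlur(gb,(0,0),1)
    p=np.array(x0)
    for it in range(6):
        P=proj(n,W(*p,.015,base)); res=[]
        J=[];rs=[]
        for i in range(4):
            if n=="top" and i==9: continue
            A,B=P[i],P[(i+1)%4]; d=(B-A)/np.linalg.norm(B-A); nn=np.array([-d[1],d[0]])
            for t in np.linspace(.1,.9,25):
                q=A+(B-A)*t; k=np.arange(-5,5.01,.25); pts=(q+k[:,None]*nn).astype(np.float32)
                s=cv2.remap(gb.astype(np.float32),pts[:,0].reshape(1,-1),pts[:,1].reshape(1,-1),cv2.INTER_LINEAR)[0]
                gr=np.abs(np.gradient(s)); j=gr.argmax(); off=(gr*k*(abs(k-k[j])<1.5)).sum()/(gr*(abs(k-k[j])<1.5)).sum()
                rs.append((i,t,off,nn))
        def f(pp):
            Q=proj(n,W(*pp,.015,base)); return [ ((Q[i]+(Q[(i+1)%4]-Q[i])*t)-(P[i]+(P[(i+1)%4]-P[i])*t))@nn-off for i,t,off,nn in rs]
        p=least_squares(f,p,x_scale=[.01,.01,1],loss="soft_l1",f_scale=.3).x
    F=np.array(f(p)); print(n,"base",p.round(4),"rms per edge",[np.median(F[k*25:k*25+25]).round(2) for k in range(4)])
# plate rings in scene4
b=cv2.imread("pics/scene4.png"); g=cv2.cvtColor(b,cv2.COLOR_BGR2GRAY).astype(np.float32)
rg=[(0,-.107),(0,-.045),(0,.045),(0,.107)]
uv=np.array([(257,249.75),(288.5,256.25),(335.5,265.75),(368.25,272.75)])
for z in(.0485,.050,.0515):
    p,r=pose("scene",rg,uv,z,[.636,.028,-1.9]); print("eye",z,p.round(4),r.tolist())
    # refine: maximise mean brightness on ring circles minus inside/outside
    th=np.linspace(0,2*np.pi,60)
    def score(p):
        tot=0
        for rad,w in((.0215,1),(.017,-.5),(.027,-.5)):
            c=np.vstack([np.c_[x+rad*np.cos(th),y+rad*np.sin(th)] for x,y in rg]); q=proj("scene",W(*p,z,c)).astype(np.float32)
            tot+=w*cv2.remap(g,q[:,0].reshape(1,-1),q[:,1].reshape(1,-1),cv2.INTER_LINEAR)[0].mean()
        return -tot
    from scipy.optimize import minimize
    m=minimize(score,p,method="Nelder-Mead",options=dict(initial_simplex=[p,p+[.003,0,0],p+[0,.003,0],p+[0,0,1]])); print("  ring",m.x.round(4),m.fun)
print("holes",proj("scene",W(*m.x,.05,[(0,-.076),(0,.076)])))
E
```

```text
scene base [ 0.6359  0.0309 -1.8022] rms per edge [np.float64(-0.13), np.float64(1.93), np.float64(-0.17), np.float64(1.06)]
top base [ 0.6341  0.0286 -1.8075] rms per edge [np.float64(-0.47), np.float64(0.8), np.float64(-0.32), np.float64(1.66)]
eye 0.0485 [ 0.6352  0.0288 -1.8606] [-0.1, -0.1, -0.0, -0.1, -0.1, 0.1, 0.2, -0.0]
  ring [ 0.6341  0.0274 -1.9911] -67.01072692871094
eye 0.05 [ 0.6363  0.0291 -1.8756] [-0.2, -0.1, -0.1, -0.1, -0.1, 0.1, 0.3, -0.0]
  ring [ 0.6351  0.0277 -2.0021] -66.96344757080078
eye 0.0515 [ 0.6374  0.0293 -1.8906] [-0.3, -0.1, -0.1, -0.1, -0.0, 0.1, 0.4, 0.0]
  ring [ 0.6362  0.028  -2.0415] -66.7452392578125
holes [[272.03417093 252.67700296]
 [351.31799572 269.24934559]]
```

```bash
python3 -m handwheel '[[0,0,-3,0,0,0,0],[0,0,-3,0,0,0,0],[0,0,-3,0,0,0,0],[0,0,-2,0,0,0,0],[0,0,-1,0,0,0,0],[0,0,-1,0,0,0,0],[0,0,-1,0,0,0,0],[0,0,-1,0,0,0,0],[0,0,0,0,0,0,0],[0,0,0,0,0,0,0]]' 80
```

```text
t: 11.65
tcp_pos: [0.6361, 0.0269, 0.0214]
tool_rot: [0.72, 0.694, 0.0, 0.0]
force: [-1.4, 0.3, -4.1]
finger_gap: 0.118
gripper_force: 78.3
```

```bash
python3 -m handwheel '[[0,0,-1,0,0,0,0],[0,0,-1,0,0,0,0],[0,0,-1,0,0,0,0],[0,0,-1,0,0,0,0],[0,0,-1,0,0,0,0],[0,0,-1,0,0,0,0],[0,0,-1,0,0,0,0],[0,0,-0.5,0,0,0,0],[0,0,0,0,0,0,0],[0,0,0,0,0,0,0]]' 80
```

```text
t: 12.9
tcp_pos: [0.636, 0.0269, 0.0138]
tool_rot: [0.72, 0.694, 0.0, 0.0]
force: [0.0, 0.2, -3.3]
finger_gap: 0.119
gripper_force: 78.3
```

```bash
python3 -m handwheel '[[0,0,-0.5,0,0,0,0],[0,0,-0.5,0,0,0,0],[0,0,-0.5,0,0,0,0],[0,0,-0.5,0,0,0,0],[0,0,0,0,0,0,0],[0,0,0,0,0,0,0],[0,0,0,0,0,0,0],[0,0,0,0,0,0,0],[0,0,0,0,0,0,0],[0,0,0,0,0,0,0]]' 80
```

```text
t: 14.15
tcp_pos: [0.6361, 0.0269, 0.0137]
tool_rot: [0.72, 0.694, 0.0, 0.0]
force: [-3.3, -0.2, 9.8]
finger_gap: 0.121
gripper_force: 80.0
```

```bash
python3 -m handwheel '[[0,0,0,0,0,0,0.6],[0,0,0,0,0,0,0.6],[0,0,0,0,0,0,0.6],[0,0,0,0,0,0,0.6],[0,0,5,0,0,0,0.6],[0,0,10,0,0,0,0.6],[0,0,20,0,0,0,0.6],[0,0,25,0,0,0,0.6],[0,0,20,0,0,0,0.6],[0,0,10,0,0,0,0.6]]' 40
python3 -m handwheel '[[-10,8,0,0,0,0,0.6],[-20,14,0,0,0,0,0.6],[-22,15,0,0,0,0,0.6],[-22,15,0,0,0,0,0.6],[-22,15,0,0,0,0,0.6],[-22,15,0,0,0,0,0.6],[-20,14,-10,0,0,0,0.6],[-15,12,-10,0,0,0,0.6],[-10,7.7,-10,0,0,0,0.6],[0,0,-5,0,0,0,0.6]]' 40
python3 - <<'E'
from m import *
s=manip.sense();print(s["tcp_pos"].round(4),s["force"],s["finger_gap"],s["tool_rot"])
b=cv2.cvtColor(snap("scene","scene5"),cv2.COLOR_RGB2BGR);t=cv2.cvtColor(snap("top","top5"),cv2.COLOR_RGB2BGR)
G=lambda b:(255*(b/255.)**.5).astype(np.uint8)
o=np.vstack([cv2.resize(G(b[150:310,215:415])[:, :],(800,640))[:0],cv2.resize(G(b[150:310,215:455]),(800,533),interpolation=cv2.INTER_CUBIC)])
cv2.imwrite("pics/c9.png",o)
print("tcp px",((proj("scene",s["tcp_pos"])[0]-[215,150])*3.333).round())
E
```

```text
t: 15.4
tcp_pos: [0.6373, 0.0268, 0.1046]
tool_rot: [0.72, 0.694, 0.001, 0.002]
force: [-0.5, -0.1, -0.2]
finger_gap: 0.596
gripper_force: 0.0
t: 16.65
tcp_pos: [0.4713, 0.1431, 0.0659]
tool_rot: [0.72, 0.694, -0.001, -0.001]
force: [-0.3, -0.5, 1.2]
finger_gap: 0.601
gripper_force: 0.0
[0.4713 0.1431 0.0659] [-0.25023933 -0.4598237   1.18491298] 0.6011304452038251 [ 0.71984145  0.69413726 -0.0010147  -0.00085048]
tcp px [576. 169.]
```

View pics/c9.png

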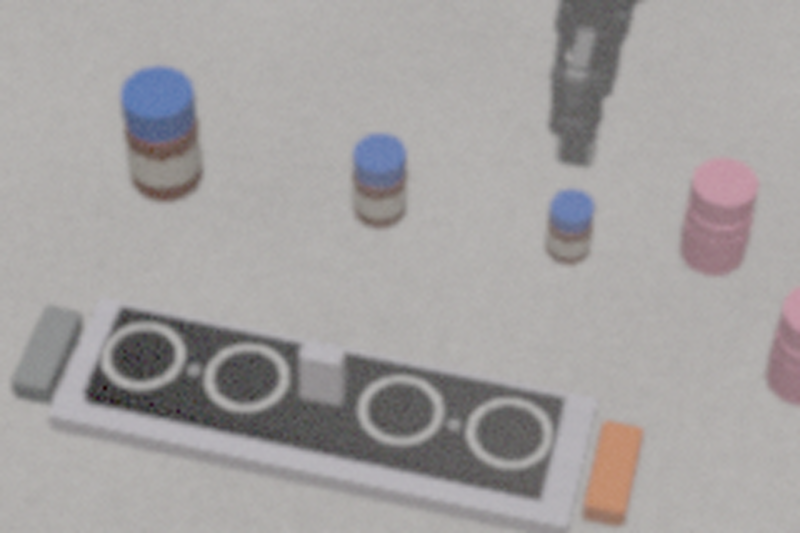

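Run:
```python
from m import *
for x in(.495,.500,.505):
    a=ray("scene",(388.1,198),0);b=ray("scene",(388.1,198),.1); t=(x-a[0])/(b[0]-a[0]);print((a+t*(b-a)).round(4))
rg=[(0,-.107),(0,-.045),(0,.045),(0,.107)]
uv=np.array([(144,357),(246,377),(400,410),(508,433)])/3.3333+[215,150]
p,r=pose("scene",rg,uv,.027,[.636,.028,-1.9]);print(p.round(4),r.tolist()); 
s=manip.sense();print(s["tcp_pos"].round(4))
print([ (uv,ray("top",uv,.064)[:2].round(3).tolist()) for uv in((196.6,268.6),(222.3,310.5),(170.5,343.7),(141.5,283.5))])
```

```text
[0.495  0.145  0.0988]
[0.5    0.1454 0.1041]
[0.505  0.1457 0.1094]
[ 0.6359  0.0285 -1.9902] [-0.4, -0.3, 0.1, 0.2, 0.1, 0.0, 0.3, 0.0]
[0.4732 0.1425 0.0662]
[((196.6, 268.6), [0.543, 0.288]), ((222.3, 310.5), [0.457, 0.227]), ((170.5, 343.7), [0.386, 0.327]), ((141.5, 283.5), [0.508, 0.4])]
```

```bash
python3 -m handwheel '[[0,0,-10,0,0,0,0.6],[0,0,-15,0,0,0,0.6],[0,0,-15,0,0,0,0.6],[0,0,-15,0,0,0,0.6],[0,0,-12,0,0,0,0.6],[0,0,-10,0,0,0,0.6],[0,0,-8,0,0,0,0.6],[0,0,-4,0,0,0,0.55],[0,0,-2,0,0,0,0.5],[0,0,0,0,0,0,0.45]]' 30
python3 -m handwheel '[[0,0,0,0,0,0,0.42],[0,0,0,0,0,0,0.4],[0,0,0,0,0,0,0.38],[0,0,0,0,0,0,0.36],[0,0,0,0,0,0,0.34],[0,0,0,0,0,0,0.32],[0,0,0,0,0,0,0.3],[0,0,0,0,0,0,0.25],[0,0,0,0,0,0,0.2],[0,0,0,0,0,0,0.2]]' 30
```

```text
t: 18.0
tcp_pos: [0.4732, 0.1426, -0.0241]
tool_rot: [0.72, 0.694, 0.0, 0.0]
force: [0.1, 0.6, 0.0]
finger_gap: 0.454
gripper_force: 0.0
t: 19.25
tcp_pos: [0.4732, 0.1426, -0.024]
tool_rot: [0.72, 0.694, 0.0, 0.0]
force: [-0.2, 0.1, 5.6]
finger_gap: 0.312
gripper_force: 29.5
```

```bash
python3 -m handwheel '[[0,0,4,0,0,0,0.2],[0,0,10,0,0,0,0.2],[0,0,16,0,0,0,0.2],[10,0,20,0,0,0,0.2],[22,-1,10,0,0,0,0.2],[30,-1.2,0,0,0,0,0.2],[34,-2,0,0,0,0,0.2],[34,-2,0,0,0,0,0.2],[24,-1,0,0,0,0,0.2],[12.4,0,0,0,0,0,0.2]]' 30
python3 -m handwheel '[[0,0,0,0,0,0,0.2],[0,0,-5,0,0,0,0.2],[0,0,-8,0,0,0,0.2],[0,0,-8,0,0,0,0.2],[0,0,-4,0,0,0,0.2],[0,0,-2,0,0,0,0.2],[0,0,-1,0,0,0,0.2],[0,0,0,0,0,0,0.2],[0,0,0,0,0,0,0.2],[0,0,0,0,0,0,0.2]]' 30
python3 - <<'E'
from m import *
s=manip.sense();print(s["tcp_pos"].round(4),s["force"],s["finger_gap"])
snap("top","top6");b=cv2.cvtColor(snap("scene","scene6"),cv2.COLOR_RGB2BGR)
G=lambda b:(255*(b/255.)**.5).astype(np.uint8)
cv2.imwrite("pics/c10.png",cv2.resize(G(b[220:320,320:440]),(720,600),interpolation=cv2.INTER_CUBIC))
E
```

```text
t: 20.5
tcp_pos: [0.6407, 0.1352, 0.0368]
tool_rot: [0.72, 0.694, 0.001, 0.001]
force: [-0.3, -0.6, 0.6]
finger_gap: 0.311
gripper_force: 29.6
t: 21.75
tcp_pos: [0.6396, 0.1354, 0.008]
tool_rot: [0.72, 0.694, 0.0, 0.0]
force: [0.3, 0.0, -0.9]
finger_gap: 0.317
gripper_force: 29.6
[0.6396 0.1354 0.008 ] [ 0.34145654  0.02174583 -0.902128  ] 0.3169769744825608
```

View pics/c10.png

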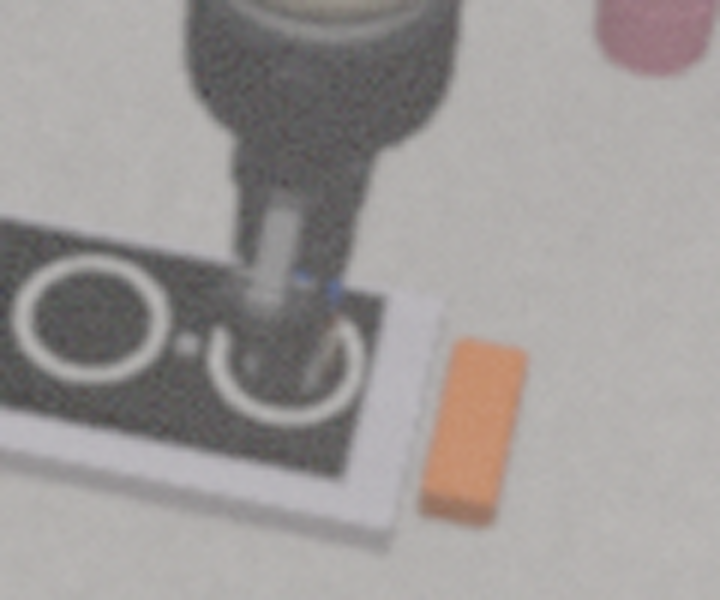

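```bash
python3 -m handwheel '[[0,0,-1.5,0,0,0,0.2],[0,0,-1,0,0,0,0.2],[0,0,-1,0,0,0,0.2],[0,0,-0.5,0,0,0,0.2],[0,0,-0.5,0,0,0,0.2],[0,0,-0.5,0,0,0,0.2],[0,0,0,0,0,0,0.2],[0,0,0,0,0,0,0.2],[0,0,0,0,0,0,0.2],[0,0,0,0,0,0,0.2]]' 30
```

```text
t: 23.1
tcp_pos: [0.6395, 0.1354, 0.0031]
tool_rot: [0.72, 0.694, 0.0, 0.0]
force: [-1.0, -0.1, 3.7]
finger_gap: 0.315
gripper_force: 30.0
```

```bash
python3 -m handwheel '[[0,0,0,0,0,0,0.34],[0,0,0,0,0,0,0.37],[0,0,0,0,0,0,0.4],[0,0,0,0,0,0,0.45],[0,0,0,0,0,0,0.52],[0,0,3,0,0,0,0.6],[0,0,10,0,0,0,0.6],[0,0,20,0,0,0,0.6],[0,0,25,0,0,0,0.6],[0,0,22,0,0,0,0.6]]' 30
python3 -m handwheel '[[-10,-7,0,0,0,0,0.6],[-20,-14,0,0,0,0,0.6],[-24,-16,0,0,0,0,0.6],[-25,-16,0,0,0,0,0.6],[-25,-16,0,0,0,0,0.6],[-25,-16,0,0,0,0,0.6],[-22,-14,0,0,0,0,0.6],[-14,-8,0,0,0,0,0.6],[-7.5,-5.4,0,0,0,0,0.6],[0,0,0,0,0,0,0.6]]' 30
python3 - <<'E'
from m import *
b=cv2.cvtColor(snap("scene","scene7"),cv2.COLOR_RGB2BGR);t=cv2.cvtColor(snap("top","top7"),cv2.COLOR_RGB2BGR)
G=lambda b:(255*(b/255.)**.5).astype(np.uint8)
o=np.hstack([cv2.resize(G(b[160:310,300:420]),(400,500),interpolation=cv2.INTER_CUBIC),cv2.resize(G(t[200:325,230:330]),(400,500),interpolation=cv2.INTER_CUBIC)])
cv2.imwrite("pics/c11.png",o)
E
```

```text
t: 24.35
tcp_pos: [0.6402, 0.1355, 0.0854]
tool_rot: [0.72, 0.694, 0.001, 0.001]
force: [-0.8, -0.1, 0.2]
finger_gap: 0.597
gripper_force: 0.0
t: 25.6
tcp_pos: [0.4669, 0.0228, 0.0829]
tool_rot: [0.72, 0.693, 0.0, 0.0]
force: [0.1, -0.2, 1.0]
finger_gap: 0.597
gripper_force: 0.0
```

View pics/c11.png

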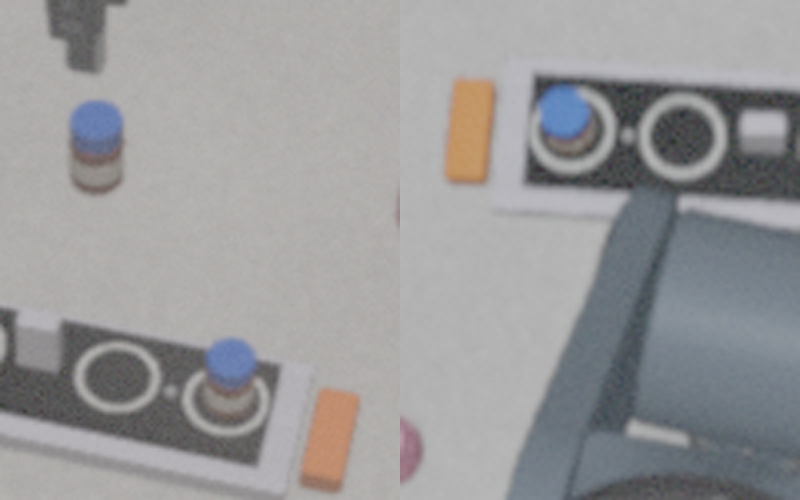

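```bash
cat >> m.py <<'E'
def lids(n,f):
    im=cv2.imread(f"pics/{f}.png"); h=cv2.cvtColor(im,cv2.COLOR_BGR2HSV).astype(int)
    m=((abs(h[...,0]-112)<12)&(h[...,1]>130)&(h[...,2]>50)).astype(np.uint8)
    k,l,st,ce=cv2.connectedComponentsWithStats(m); return [(ce[i].round(1),st[i,4]) for i in range(1,k) if st[i,4]>40]
E
python3 - <<'E'
from m import *
print("lid1 top",ray("top",(565/4+130,110/4+200),.067)[:2].round(4),"ring",ray("top",(572/4+130,131/4+200),.027)[:2].round(4))
print("lid1 scene top face",ray("scene",(231/3.333+300,354/3.333+160),.067)[:2].round(4),"ring",ray("scene",(226/3.333+300,399/3.333+160),.027)[:2].round(4))
print("ring2",ray("top",(682/4+130,137/4+200),.027)[:2].round(4),ray("scene",(117.5/3.333+300,377/3.333+160),.027)[:2].round(4))
print("jar2",ray("scene",(97/3.333+300,112/3.333+160),.052)[:2].round(4), "bottom",ray("scene",(96.5/3.333+300,180/3.333+160),0)[:2].round(4))
for x in(.495,.500,.505):
    uv=(86/3.333+300,71/3.333+160)
    a=ray("scene",uv,0);b=ray("scene",uv,.1); t=(x-a[0])/(b[0]-a[0]);print((a+t*(b-a)).round(4))
print(lids("scene","scene7"),lids("top","top7"))
E
```

```text
lid1 top [0.6369 0.1344] ring [0.6357 0.1342]
lid1 scene top face [0.6376 0.136 ] ring [0.6391 0.1356]
ring2 [0.6341 0.0727] [0.6375 0.0738]
jar2 [0.4645 0.0237] bottom [0.4732 0.0253]
[0.495  0.024  0.1174]
[0.5    0.0252 0.1226]
[0.505  0.0263 0.1278]
[(array([261.9, 180.4]), np.int32(350)), (array([328.4, 196.3]), np.int32(134)), (array([478.6, 215.7]), np.int32(215)), (array([368.7, 267.6]), np.int32(126))] [(array([270.3, 227.4]), np.int32(129)), (array([  7.4, 291.5]), np.int32(238)), (array([179.1, 304.3]), np.int32(272)), (array([386.7, 309.2]), np.int32(360))]
```

```bash
python3 -m handwheel '[[0,0,-12,0,0,0,0.65],[0,0,-18,0,0,0,0.65],[0,0,-18,0,0,0,0.65],[0,0,-16,0,0,0,0.65],[0,0,-14,0,0,0,0.65],[0,0,-10,0,0,0,0.65],[0,0,-7,0,0,0,0.65],[0,0,-4,0,0,0,0.6],[0,0,-1,0,0,0,0.55],[0,0,0,0,0,0,0.5]]' 30
python3 -m handwheel '[[0,0,0,0,0,0,0.47],[0,0,0,0,0,0,0.45],[0,0,0,0,0,0,0.43],[0,0,0,0,0,0,0.41],[0,0,0,0,0,0,0.39],[0,0,0,0,0,0,0.37],[0,0,0,0,0,0,0.35],[0,0,0,0,0,0,0.3],[0,0,0,0,0,0,0.25],[0,0,0,0,0,0,0.25]]' 30
python3 -m handwheel '[[0,0,4,0,0,0,0.25],[0,0,10,0,0,0,0.25],[0,0,16,0,0,0,0.25],[10,2,20,0,0,0,0.25],[22,7,10,0,0,0,0.25],[30,10,0,0,0,0,0.25],[36,10,0,0,0,0,0.25],[36,10,0,0,0,0,0.25],[24,7,0,0,0,0,0.25],[12.6,3.8,0,0,0,0,0.25]]' 30
```

```text
t: 26.95
tcp_pos: [0.4671, 0.023, -0.0169]
tool_rot: [0.72, 0.694, 0.0, 0.0]
force: [-0.5, 0.5, 0.2]
finger_gap: 0.503
gripper_force: 0.0
t: 28.2
tcp_pos: [0.4673, 0.0229, -0.0169]
tool_rot: [0.72, 0.694, 0.0, 0.0]
force: [0.8, 0.2, 5.0]
finger_gap: 0.383
gripper_force: 29.8
t: 29.45
tcp_pos: [0.6382, 0.0732, 0.043]
tool_rot: [0.72, 0.694, 0.0, 0.0]
force: [-0.6, -0.1, -0.7]
finger_gap: 0.384
gripper_force: 30.0
```

```bash
python3 -m handwheel '[[0,0,0,0,0,0,0.25],[0,0,-6,0,0,0,0.25],[0,0,-8,0,0,0,0.25],[0,0,-8,0,0,0,0.25],[0,0,-4,0,0,0,0.25],[0,0,-2,0,0,0,0.25],[0,0,-1,0,0,0,0.25],[0,0,-1,0,0,0,0.25],[0,0,0,0,0,0,0.25],[0,0,0,0,0,0,0.25]]' 30
python3 -m handwheel '[[0,0,-0.5,0,0,0,0.25],[0,0,-0.5,0,0,0,0.25],[0,0,-0.5,0,0,0,0.25],[0,0,-0.5,0,0,0,0.25],[0,0,-0.5,0,0,0,0.25],[0,0,-0.5,0,0,0,0.25],[0,0,-0.4,0,0,0,0.25],[0,0,0,0,0,0,0.25],[0,0,0,0,0,0,0.25],[0,0,0,0,0,0,0.25]]' 30
```

```text
t: 30.7
tcp_pos: [0.6377, 0.0728, 0.013]
tool_rot: [0.72, 0.694, 0.0, 0.0]
force: [-0.9, -0.8, -0.5]
finger_gap: 0.38
gripper_force: 30.0
t: 31.95
tcp_pos: [0.6375, 0.0729, 0.0102]
tool_rot: [0.72, 0.694, 0.0, 0.0]
force: [-2.3, 0.0, 5.0]
finger_gap: 0.383
gripper_force: 30.6
```

```bash
python3 -m handwheel '[[0,0,0,0,0,0,0.4],[0,0,0,0,0,0,0.43],[0,0,0,0,0,0,0.46],[0,0,0,0,0,0,0.5],[0,0,0,0,0,0,0.58],[0,0,3,0,0,0,0.65],[0,0,10,0,0,0,0.65],[0,0,20,0,0,0,0.65],[0,0,25,0,0,0,0.65],[0,0,22,0,0,0,0.7]]' 30
python3 -m handwheel '[[-10,14,0,0,0,0,0.7],[-20,28,0,0,0,0,0.7],[-22,32,0,0,0,0,0.7],[-24,34,0,0,0,0,0.7],[-24,34,0,0,0,0,0.7],[-24,34,0,0,0,0,0.7],[-20,30,0,0,0,0,0.7],[-16,24,0,0,0,0,0.7],[-10.5,15.6,0,0,0,0,0.7],[0,0,0,0,0,0,0.7]]' 30
python3 - <<'E'
from m import *
print(manip.sense()["tcp_pos"].round(4))
snap("scene","scene8");snap("top","top8")
b=cv2.imread("pics/scene8.png");t=cv2.imread("pics/top8.png")
print(lids("scene","scene8"),lids("top","top8"))
for (p,a) in lids("top","top8"):
    if 225<p[0]<330: print(ray("top",p,.067 if p[0]<290 else .079)[:2].round(4))
E
```

```text
t: 33.2
tcp_pos: [0.6383, 0.0728, 0.092]
tool_rot: [0.72, 0.694, 0.001, 0.001]
force: [0.2, 0.1, -1.1]
finger_gap: 0.702
gripper_force: 0.0
t: 34.45
tcp_pos: [0.4656, 0.3192, 0.0892]
tool_rot: [0.719, 0.695, -0.0, -0.0]
force: [-0.3, 0.0, -0.0]
finger_gap: 0.694
gripper_force: 0.0
[0.4656 0.3192 0.0892]
[(array([261.8, 180.5]), np.int32(350)), (array([478.7, 215.7]), np.int32(216)), (array([335. , 257.4]), np.int32(212)), (array([368.9, 267.7]), np.int32(130))] [(array([270.3, 227.5]), np.int32(130)), (array([299.1, 227.9]), np.int32(199)), (array([  7.5, 291.9]), np.int32(235)), (array([179.1, 304.3]), np.int32(272)), (array([386.8, 309.2]), np.int32(361))]
[0.6368 0.1365]
[0.6345 0.0739]
```

```bash
python3 -m handwheel '[[0,0,-12,0,0,0,0.7],[0,0,-18,0,0,0,0.7],[0,0,-18,0,0,0,0.7],[0,0,-15,0,0,0,0.7],[0,0,-12,0,0,0,0.7],[0,0,-10,0,0,0,0.7],[0,0,-7,0,0,0,0.65],[0,0,-3,0,0,0,0.6],[0,0,-1,0,0,0,0.57],[0,0,0,0,0,0,0.54]]' 30
python3 -m handwheel '[[0,0,0,0,0,0,0.52],[0,0,0,0,0,0,0.5],[0,0,0,0,0,0,0.48],[0,0,0,0,0,0,0.46],[0,0,0,0,0,0,0.44],[0,0,0,0,0,0,0.42],[0,0,0,0,0,0,0.4],[0,0,0,0,0,0,0.35],[0,0,0,0,0,0,0.3],[0,0,0,0,0,0,0.3]]' 35
```

```text
t: 35.8
tcp_pos: [0.4672, 0.3186, -0.0063]
tool_rot: [0.72, 0.694, 0.0, 0.0]
force: [0.5, 0.5, 0.0]
finger_gap: 0.538
gripper_force: 0.0
t: 37.05
tcp_pos: [0.4679, 0.3187, -0.006]
tool_rot: [0.72, 0.694, 0.001, 0.0]
force: [1.8, 0.1, 5.2]
finger_gap: 0.454
gripper_force: 35.0
```

```bash
python3 -m handwheel '[[0,0,3,0,0,0,0.3],[0,0,7,0,0,0,0.3],[0,0,14,0,0,0,0.3],[0,0,18,0,0,0,0.3],[0,0,20,0,0,0,0.3],[0,0,20,0,0,0,0.3],[0,0,16,0,0,0,0.3],[6,-12,8,0,0,0,0.3],[10,-20,4,0,0,0,0.3],[14,-28,0,0,0,0,0.3]]' 35
python3 -m handwheel '[[17,-34,0,0,0,0,0.3],[18,-36,0,0,0,0,0.3],[18,-36,0,0,0,0,0.3],[18,-36,0,0,0,0,0.3],[18,-36,0,0,0,0,0.3],[18,-36,0,0,0,0,0.3],[14,-28,0,0,0,0,0.3],[10,-20,0,0,0,0,0.3],[6.2,-13,0,0,0,0,0.3],[0,0,0,0,0,0,0.3]]' 35
```

```text
t: 38.3
tcp_pos: [0.4973, 0.2575, 0.1038]
tool_rot: [0.72, 0.694, 0.0, 0.0]
force: [0.4, 0.2, -1.9]
finger_gap: 0.449
gripper_force: 35.4
t: 39.55
tcp_pos: [0.6343, -0.0172, 0.1033]
tool_rot: [0.721, 0.693, -0.0, -0.0]
force: [1.1, -0.2, -0.2]
finger_gap: 0.448
gripper_force: 35.4
```

```bash
python3 -m handwheel '[[0,0,-8,0,0,0,0.3],[0,0,-14,0,0,0,0.3],[0,0,-16,0,0,0,0.3],[0,0,-14,0,0,0,0.3],[0,0,-10,0,0,0,0.3],[0,0,-6,0,0,0,0.3],[0,0,-4,0,0,0,0.3],[0,0,-3,0,0,0,0.3],[0,0,0,0,0,0,0.3],[0,0,0,0,0,0,0.3]]' 35
python3 - <<'E'
from m import *
snap("scene","scene9");snap("top","top9")
for n,f,z in(("top","top9",1),("scene","scene9",1)):
    for p,a in lids(n,f): print(n,p,a,ray(n,p,.098)[:2].round(4))
E
```

```text
t: 40.8
tcp_pos: [0.6345, -0.0167, 0.0288]
tool_rot: [0.72, 0.694, 0.0, 0.0]
force: [0.3, -0.0, -1.0]
finger_gap: 0.449
gripper_force: 35.4
top [  7.5 291.6] 233 [0.4783 0.6558]
scene [256.1 180.5] 126 [ 0.5033 -0.1139]
scene [293.6 242.5] 102 [ 0.6381 -0.0028]
scene [335.  257.5] 211 [0.655  0.0766]
scene [368.8 267.6] 128 [0.6638 0.1382]
```

```bash
python3 -m handwheel '[[0,0,-2,0,0,0,0.3],[0,0,-2,0,0,0,0.3],[0,0,-1,0,0,0,0.3],[0,0,-0.7,0,0,0,0.3],[0,0,-0.6,0,0,0,0.3],[0,0,-0.6,0,0,0,0.3],[0,0,-0.6,0,0,0,0.3],[0,0,-0.6,0,0,0,0.3],[0,0,0,0,0,0,0.3],[0,0,0,0,0,0,0.3]]' 35
```

```text
t: 42.15
tcp_pos: [0.6343, -0.0166, 0.021]
tool_rot: [0.72, 0.694, 0.0, 0.0]
force: [-2.1, 0.3, 5.3]
finger_gap: 0.45
gripper_force: 36.0
```

```bash
python3 -m handwheel '[[0,0,0,0,0,0,0.47],[0,0,0,0,0,0,0.49],[0,0,0,0,0,0,0.52],[0,0,0,0,0,0,0.58],[0,0,0,0,0,0,0.64],[0,0,4,0,0,0,0.7],[0,0,12,0,0,0,0.75],[0,0,22,0,0,0,0.8],[0,0,26,0,0,0,0.8],[0,0,22,0,0,0,0.8]]' 35
python3 -m handwheel '[[-10,-6,0,0,0,0,0.8],[-18,-11,0,0,0,0,0.8],[-23,-13,0,0,0,0,0.8],[-24,-14,0,0,0,0,0.8],[-24,-14,0,0,0,0,0.8],[-24,-14,0,0,0,0,0.8],[-20,-12,0,0,0,0,0.8],[-14,-8,0,0,0,0,0.8],[-7,-4.4,0,0,0,0,0.8],[0,0,0,0,0,0,0.8]]' 35
python3 - <<'E'
from m import *
print(manip.sense()["tcp_pos"].round(4))
snap("scene","scene10");snap("top","top10")
for n,f in(("top","top10"),("scene","scene10")):
    for p,a in lids(n,f): print(n,p,a,[ray(n,p,z)[:2].round(4).tolist() for z in (.075,.090,.078,.066)])
E
```

```text
t: 43.4
tcp_pos: [0.6348, -0.0167, 0.1084]
tool_rot: [0.72, 0.694, 0.001, 0.001]
force: [0.3, 0.5, 0.8]
finger_gap: 0.801
gripper_force: 0.0
t: 44.65
tcp_pos: [0.4701, -0.1132, 0.1063]
tool_rot: [0.721, 0.693, 0.0, -0.0]
force: [0.4, -0.1, -0.3]
finger_gap: 0.799
gripper_force: 0.0
[ 0.4701 -0.1132  0.1063]
top [270.3 227.4] 127 [[0.6349, 0.1356], [0.6308, 0.134], [0.634, 0.1353], [0.6373, 0.1366]]
top [299.  227.9] 201 [[0.6356, 0.0743], [0.6315, 0.0736], [0.6348, 0.0742], [0.6381, 0.0748]]
top [341.2 229.7] 276 [[0.6344, -0.0157], [0.6303, -0.0151], [0.6336, -0.0156], [0.6368, -0.0162]]
top [  7.4 291.5] 236 [[0.4811, 0.6713], [0.4794, 0.6614], [0.4808, 0.6694], [0.4821, 0.6773]]
scene [261.9 180.7] 359 [[0.48, -0.1111], [0.4939, -0.1056], [0.4828, -0.11], [0.4716, -0.1144]]
scene [287.5 244.7] 341 [[0.6278, -0.0182], [0.6392, -0.0143], [0.6301, -0.0174], [0.621, -0.0205]]
scene [335.  257.5] 215 [[0.6378, 0.0731], [0.649, 0.0754], [0.64, 0.0735], [0.631, 0.0717]]
scene [368.7 267.6] 125 [[0.6468, 0.1362], [0.6579, 0.1374], [0.6491, 0.1364], [0.6402, 0.1354]]
```

```bash
python3 -m handwheel '[[0,0,-12,0,0,0,0.8],[0,0,-18,0,0,0,0.8],[0,0,-18,0,0,0,0.8],[0,0,-16,0,0,0,0.8],[0,0,-14,0,0,0,0.8],[0,0,-12,0,0,0,0.8],[0,0,-8,0,0,0,0.73],[0,0,-3,0,0,0,0.67],[0,0,-1,0,0,0,0.63],[0,0,0,0,0,0,0.6]]' 30
python3 -m handwheel '[[0,0,0,0,0,0,0.58],[0,0,0,0,0,0,0.56],[0,0,0,0,0,0,0.54],[0,0,0,0,0,0,0.52],[0,0,0,0,0,0,0.5],[0,0,0,0,0,0,0.48],[0,0,0,0,0,0,0.46],[0,0,0,0,0,0,0.4],[0,0,0,0,0,0,0.35],[0,0,0,0,0,0,0.35]]' 40
```

```text
t: 46.0
tcp_pos: [0.4704, -0.1131, 0.0046]
tool_rot: [0.72, 0.694, 0.0, 0.0]
force: [0.2, 0.1, 0.6]
finger_gap: 0.599
gripper_force: 0.0
t: 47.25
tcp_pos: [0.471, -0.1133, 0.0048]
tool_rot: [0.72, 0.694, 0.0, 0.001]
force: [1.0, 0.0, 5.5]
finger_gap: 0.52
gripper_force: 40.1
```

```bash
python3 -m handwheel '[[0,0,3,0,0,0,0.35],[0,0,7,0,0,0,0.35],[0,0,14,0,0,0,0.35],[0,0,16,0,0,0,0.35],[6,2,12,0,0,0,0.35],[14,4,8,0,0,0,0.35],[24,5,0,0,0,0,0.35],[28,5,0,0,0,0,0.35],[30,6,0,0,0,0,0.35],[28,6,0,0,0,0,0.35]]' 45
python3 -m handwheel '[[20,4,0,0,0,0,0.35],[12,2.6,0,0,0,0,0.35],[0,0,0,0,0,0,0.35],[0,0,-6,0,0,0,0.35],[0,0,-8,0,0,0,0.35],[0,0,-7,0,0,0,0.35],[0,0,-4,0,0,0,0.35],[0,0,-2,0,0,0,0.35],[0,0,0,0,0,0,0.35],[0,0,0,0,0,0,0.35]]' 45
```

```text
t: 48.5
tcp_pos: [0.6009, -0.0847, 0.0652]
tool_rot: [0.72, 0.694, -0.0, 0.0]
force: [0.1, -0.3, -1.7]
finger_gap: 0.512
gripper_force: 46.0
t: 49.75
tcp_pos: [0.6324, -0.0784, 0.0375]
tool_rot: [0.72, 0.694, 0.0, 0.0]
force: [0.1, 0.2, -1.7]
finger_gap: 0.519
gripper_force: 46.1
```

```bash
python3 -m handwheel '[[0,0,-1.5,0,0,0,0.35],[0,0,-1,0,0,0,0.35],[0,0,-0.8,0,0,0,0.35],[0,0,-0.6,0,0,0,0.35],[0,0,-0.6,0,0,0,0.35],[0,0,-0.6,0,0,0,0.35],[0,0,-0.6,0,0,0,0.35],[0,0,-0.6,0,0,0,0.35],[0,0,0,0,0,0,0.35],[0,0,0,0,0,0,0.35]]' 45
```

```text
t: 51.0
tcp_pos: [0.6323, -0.0784, 0.0319]
tool_rot: [0.72, 0.694, 0.0, 0.0]
force: [-1.4, -0.3, 6.0]
finger_gap: 0.517
gripper_force: 46.7
```

```bash
python3 -m handwheel '[[0,0,0,0,0,0,0.54],[0,0,0,0,0,0,0.56],[0,0,0,0,0,0,0.59],[0,0,0,0,0,0,0.64],[0,0,0,0,0,0,0.7],[0,0,4,0,0,0,0.75],[0,0,12,0,0,0,0.8],[0,0,22,0,0,0,0.8],[0,0,26,0,0,0,0.8],[0,0,22,0,0,0,0.8]]' 35
python3 -m handwheel '[[-10,-10,0,0,0,0,0.8],[-20,-20,0,0,0,0,0.8],[-25,-25,0,0,0,0,0.8],[-25,-25,0,0,0,0,0.8],[-25,-25,0,0,0,0,0.8],[-25,-25,0,0,0,0,0.8],[-20,-20,0,0,0,0,0.8],[-10,-20,0,0,0,0,0.8],[0,-10,0,0,0,0,0.8],[0,0,0,0,0,0,0.8]]' 35
python3 - <<'E'
from m import *
b=cv2.cvtColor(snap("scene","scene11"),cv2.COLOR_RGB2BGR);t=cv2.cvtColor(snap("top","top11"),cv2.COLOR_RGB2BGR)
G=lambda b:(255*(b/255.)**.5).astype(np.uint8)
o=np.vstack([cv2.resize(G(b[205:315,215:415]),(600,330),interpolation=cv2.INTER_CUBIC),cv2.resize(G(t[200:265,235:405]),(600,229),interpolation=cv2.INTER_CUBIC)])
cv2.imwrite("pics/c12.png",o)
E
```

```text
t: 52.25
tcp_pos: [0.6327, -0.0785, 0.1191]
tool_rot: [0.72, 0.694, 0.0, 0.001]
force: [-0.4, 0.1, -0.5]
finger_gap: 0.795
gripper_force: 0.0
t: 53.5
tcp_pos: [0.4722, -0.259, 0.1168]
tool_rot: [0.721, 0.693, 0.0, 0.0]
force: [0.7, 0.8, 0.6]
finger_gap: 0.803
gripper_force: 0.0
```

View pics/c12.png

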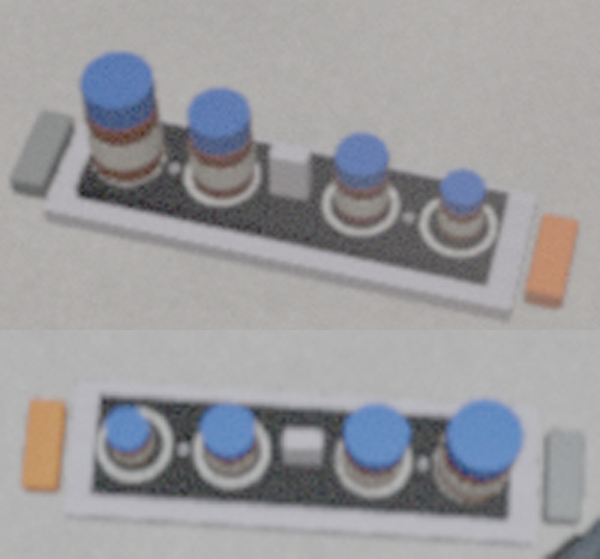

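Run:
```python
from m import *
H=[.067,.079,.091,.103]; S=[.107,.045,-.045,-.107]
top=[(127,429),(228,432),(376,436),(485,437)]; sc=[(463,189),(362,157),(219,114),(118,79)]
for n,L,f,c in(("top",top,lambda p:(p[0]/3.529+235,(p[1]-330)/3.529+200),(.6323,.0275)),("scene",sc,lambda p:(p[0]/3+215,p[1]/3+205),(.6359,.0285))):
    for p,h,s in zip(L,H,S): 
        w=ray(n,f(p),h)[:2]; r=np.array(c)+s*np.array([.0332,.9995]); print(n,w.round(4),((w-r)*1000).round(1))
```

```text
top [0.6356 0.1349] [-0.2  0.5]
top [0.6324 0.0728] [-1.4  0.3]
top [ 0.6293 -0.0157] [-1.5  1.7]
top [ 0.6274 -0.0791] [-1.3  0.4]
scene [0.6416 0.1368] [2.1 1.3]
scene [0.6402 0.0748] [2.8 1.3]
scene [ 0.636  -0.0141] [1.6 2.3]
scene [ 0.6322 -0.0775] [-0.1  0.9]
```

```bash
python3 -c "
from station import manip
print(manip.sense()['t']); print(manip.sign_off())"
```

```text
53.6
the job is handed in; nothing more can be done
None
```

I seated the plate fully on both dowel pins and stood the four amber jars upright on their rings, smallest next to the orange block and each within about 2 mm of centre, then handed the job in at 53.6 s.

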